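# Lean a gel cassette on the photo stand and dock it

### The job

Take the taller of the two gel cassettes from the drying rack and lean it on the sliding stand, its foot on the ledge behind the lip and its back against the sloping backrest, and let go of it. Then push the stand with the cassette on it between the converging guide rails until it is fully home against the stop, and after that throw the lamp lever over to the side away from the robot. Leave the shorter cassette and the glassware where they are, and do not let the cassette fall flat.

Things in the scene. Friction and masses are not known exactly. Their poses are not given: they have to be found in the camera images.
- cassette_tall: Taller gel cassette: flat glass plate with black edge strips, 100 wide (y) x 140 tall (z) x 10 mm thick (x), 0.25 kg. Origin: middle of its foot face; z runs up the plate, x is the normal of its upward-looking front. Starts in either bay of the rack, leaning 27 deg from vertical, top towards the robot side; its upper 58 mm stand clear of the backrest, to be gripped across the thickness.
- cassette_short: The shorter cassette in the rack's other bay: same looks, 100 wide x 100 tall x 10 mm, leaning likewise. Leave it alone. Origin and axes as for the taller one.
- rack: White drying rack, fixed: base 160 (x) x 240 (y) x 18 mm; backrest leaning 27 deg from vertical, top towards its -x, 82 mm tall along the slope; ledge square to the backrest, 20 mm deep, lip 10 mm high. Two bays at y +60 and -60 mm, where a cassette's origin rests at x 39.5, z 28 mm. Origin under the base centre, z up.
- stand: Loose grey stand, 0.5 kg, slides on the bench: base 160 (x) x 110 (y) x 22 mm, front (+x) away from the robot; rear wall 110 wide x 12 x 50 mm high, its flat rear face at x -80 mm is for pushing. Backrest 100 wide, 82 mm tall along its slope, leaning 23 deg from vertical, top towards -x; ledge square to it, 20 mm deep, lip 10 mm high. Origin under the base centre, z up.
- stand_seat (a point): Point on the stand's ledge, 5 mm out from the backrest, mid-width (x 34.5, y 0, z 30 mm from the stand's origin), axes as the stand's. A well-leaned cassette has its origin here, its y axis along the stand's, its front towards the stand's front, and leans 23 deg; its upper 58 mm stand clear of the backrest.
- station_home (a point): Home point of the fixed aluminium guides, which are 30 mm high: parallel rails 114 mm apart inside from x 0 to 80 mm, flaring 22 deg a side from x 0 to a 170 mm mouth at x -70; stop bar at x 80, black camera box 105 mm high behind it. The point is on the bench where the stand's origin comes when home; its x is the push direction. The stand starts 155-180 mm short.
- lamp (a joint): Lamp lever on a grey block 70 x 50 x 25 mm beside the rails; axis 100 mm back (-x) and 130 mm to the -y side of the home point, 22 mm above the bench. Light friction, stays where it is left. 0 (off): leaning 0.5 rad towards the guides' -x; 1.0 (on): 0.5 rad towards its +x.
- lamp_tip (a point): Centre of the black ball, 26 mm across, at the end of the lamp lever (arm 80 mm long, rod 10 mm thick); about 92 mm above the bench at either end of the swing, 102 mm midway. It swings in the plane of the guides' x and z.
- flask: Conical glass flask, 84 mm wide at the foot, 124 mm tall. Origin under its centre. Leave it alone.
- bottle: Amber bottle, 64 mm across, 130 mm tall. Origin under its centre. Leave it alone.
- beaker: Glass beaker, 70 mm across, 90 mm tall. Origin under its centre. Leave it alone.
Mind the look-alikes: they are no part of the job. What is shaped like the cassette_tall but orange or red is not meant.

How it is judged:
By the outcome, as a careful person would: the job done as asked, in the order asked, and still so for the second after the job is handed in, with the robot touching nothing.
It also fails if it takes over 67 s, if anything falls off the work surface, if the arm or the gripper's body presses on something with over 40 N, if the wrist force passes 120 N, or if a joint passes its speed limit or range.

### The arm

A 6-joint arm with a two-finger parallel gripper is mounted at the origin on the work surface. World frame = base frame: x ahead of the robot, y to its left, z up, the work surface at z = 0. Lengths are in mm, angles in rad, forces in N, time in s.
With the tool pointing down it reaches from about 375 to 900 mm from the base axis. Payload 3.1 kg.
Tool frame: the origin (TCP) lies between the finger pads; the fingertips stand 19 mm ahead of it and the grasp point (between the pads) is the TCP; z points along the fingers, y is the line along which they close (so a half turn about z gives the same grasp; the last joint's range is limited). The gripper opens to 85 mm and grips with 20 to 120 N. Pads are 22 mm wide; open, the fingers measure 114 mm over their backs; the gripper's body (76 mm by 85 mm) begins 54 mm behind the grasp point. The pads swing forward as they close: fully open they stand 13 mm farther back than shut.
Start: joints at [1.004, 0.527, 1.433, -0, 1.181, -0.178], TCP at [236.882, 578.346, 250.31] pointing down, gripper open.
Joint ranges: [-3.08, 3.08], [-0.75, 2.2], [0.22, 2.44], [-1.43, 4.57], [0, 2.65], [-2.85, 2.85]. Speed limits (rad/s): [2.79, 2.79, 3.14, 3.14, 3.14, 3.14].

### API

Orientations are given as a unit quaternion [w, x, y, z].
In Python, from bench import monitor, vision, workorder gives the robot as it stands.
- The arm moves only by the tool jog_arm, never from a script. Its argument "rows" is a list of rows, each a list of 5 numbers: the gripper command: -1 is shut, 1 is fully open, values between are in proportion, then the shift along the tool's x, y, z in cm, then the turn about the tool's z in rad. A call has exactly 10 rows; each row shifts and turns the commanded pose from where the row before left it, along the tool's axes as they then stand; what a row does not reach is not made up. A row lasts 1/10 s, in which the tool goes at most 50 mm and 8.59 degrees, less where a joint would pass 70% of its speed; a pose out of reach is approached as far as the arm can. A call with a gripper value outside its range is refused whole. The fingers move at their own pace and stop on an object; "newtons" is the grip in N (left out, the last holds). Time passes only in rows, so rows that do not move let the fingers close, or fill a call up. It gives the time, the measured TCP pose, the force, the opening and the grip force at its end, in the units of the state.
- monitor.sense(): the state, without advancing time (a new reading comes with each control period).
- vision.camera(name): name is "scene" or "top" or "wrist"; returns a dict with "img" (480x640x3 uint8, red, green, blue), "range_z" (480x640 float32, mm along the optical axis (not along the pixel's ray), 0 where there is no reading), "fx", "fy", "cx", "cy" (pixels), "dist_coeffs" ([k1, k2, p1, p2, k3] as OpenCV has them; the pictures are not rectified), "R" (3x3) and "t" (3): a world point X has camera coordinates R X + t; the wrist camera has in their place "T_tool_cam" (4x4, takes a point from camera to tool coordinates, whose origin is the TCP and whose axes are the flange's). Camera axes: x right, y down, z forward; pixel columns grow to the right and rows downward; lengths in mm; the calibration is good to about 2 mm. A picture is of the moment at which its call begins: read the wrist's pose just before it.
- workorder.hand_in(): hands the job in; it is judged then, once.
The state is a dict: "time": time; "qpos": joint angles; "joint_velocities": joint speeds; "effort": joint torques, N m; "tcp_pos": TCP position; "tool_rot": TCP orientation; "force": force on the tool from outside, world axes, zero at the start; "torque": the same for the moment, N m; "gripper_width": opening from 0.0 (shut) to 1.0 (fully open); "gripper_force": force on a finger pad.
Only numpy, scipy, OpenCV 4.12 (cv2) and the standard library are available. Lean on these libraries where they do the work, as an engineer would, in place of code of your own. Each camera call takes 0.05 s, during which the arm holds its last target. There are 200 camera calls.

## Working session

There is one attempt and no reset: what is moved stays moved. The work goes in short steps, Python scripts to look and compute and a tool call to move; the robot and the scene stay as the last step left them, time stands still between calls to the robot, and variables do not carry over. Pictures are saved under pics/ and viewed, at most 12 in all, crops included, and the job is handed in when it is done.

Besides the shell and the picture viewer there is one more tool, called after "Call:" as a command line: name --pt "numbers of a row" for each row, then --argument value for the rest. jog_arm: Moves the arm, as the interface text tells. Its arguments: {"type":"object","properties":{"rows":{"type":"array"},"newtons":{"type":"number"}},"required":["rows"]}

```bash
ls; mkdir -p pics
cat > h.py <<'E'
import numpy as np, cv2
from bench import monitor, vision, workorder
from scipy.spatial.transform import Rotation as Rn
def cloud(c, st=None):
    """world xyz per pixel (480x640x3), nan where none"""
    K=np.array([[c["fx"],0,c["cx"]],[0,c["fy"],c["cy"]],[0,0,1.]])
    u,v=np.meshgrid(np.arange(640.),np.arange(480.))
    p=cv2.undistortPoints(np.stack([u,v],-1).reshape(-1,1,2),K,np.array(c["dist_coeffs"],float)).reshape(480,640,2)
    z=c["range_z"].astype(float); z=np.where(z>0,z,np.nan)
    P=np.dstack([p[...,0]*z,p[...,1]*z,z])
    if "R" in c: return (P-np.array(c["t"]))@np.array(c["R"])
    T=np.array(c["T_tool_cam"]); q=st["tool_rot"]
    P=P@T[:3,:3].T+T[:3,3]
    return P@Rn.from_quat(q,scalar_first=True).as_matrix().T+np.array(st["tcp_pos"])
E
python3 - <<'E'
from h import *
s=monitor.sense(); print(s)
for n in("scene","top"):
    c=vision.camera(n); cv2.imwrite(f"pics/{n}0.png",c["img"][...,::-1]); np.save(f"{n}0.npy",cloud(c)); np.save(f"{n}0i.npy",c["img"])
    print(n,c["fx"],c["R"],c["t"])
E
```

```text
pics
{'time': 0.0, 'qpos': array([ 1.00348851e+00,  5.28477330e-01,  1.43394635e+00, -2.53701727e-05,
        1.18140878e+00, -1.78517991e-01]), 'joint_velocities': array([-0.00013894,  0.00034809,  0.00025551, -0.00041477,  0.0006658 ,
        0.00075171]), 'effort': array([-6.21347317e-04, -4.42354918e+01, -1.78025240e+01, -4.12752524e-04,
        8.38920416e-03,  1.23966655e-05]), 'tcp_pos': array([236.52374762, 577.75774666, 249.31272083]), 'tool_rot': array([-3.97089627e-04,  1.93168023e-01,  9.81165053e-01, -1.04720477e-03]), 'force': array([0.87542098, 0.66626385, 0.04188505]), 'torque': array([0.00112156, 0.01184575, 0.04755271]), 'gripper_force': 0.0, 'gripper_width': 0.9983282349917115}
scene 583.474686042798 [[ 0.09251929  0.99570117 -0.00439955]
 [ 0.54262679 -0.05412394 -0.83822835]
 [-0.83486307  0.07516498 -0.54530164]] [ -16.88016935 -254.6620381  2063.44560674]
top 603.9274604077523 [[ 0.0285015  -0.9995807  -0.00510677]
 [-0.99629424 -0.0279923  -0.08132785]
 [ 0.0811508   0.00740582 -0.99667432]] [ -25.80116049  588.19605275 1559.2155434 ]
```

View pics/scene0.png

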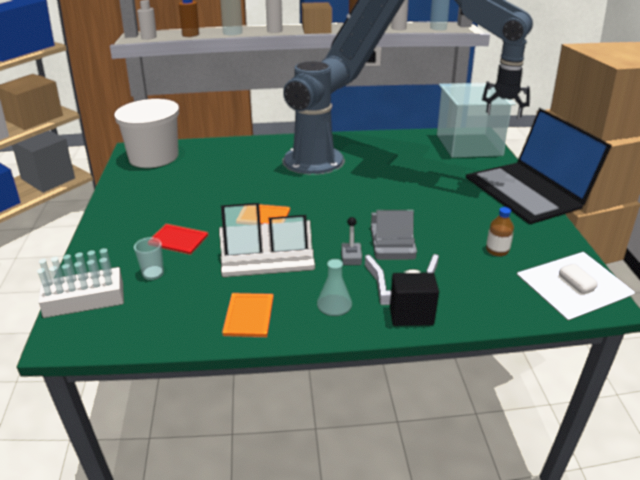

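View pics/top0.png

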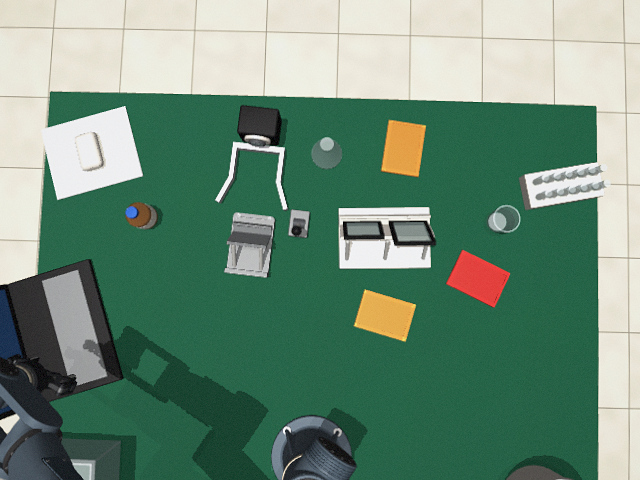

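The scene view shows the tall cassette in the rack's left bay (240,230), the short one at (288,233), the stand (393,232), the lamp lever (351,235) and the guides with the camera box (413,298). In the top view these are: tall (412,233), short (363,230), stand (249,245), lamp (299,224), stop bar (259,147). The red and orange plates are decoys.

Run:
```python
from h import *
W=np.load("top0.npy"); I=np.load("top0i.npy"); hsv=cv2.cvtColor(I,cv2.COLOR_RGB2HSV)
notgreen=~((hsv[...,0]>60)&(hsv[...,0]<90)&(hsv[...,1]>100))
def box(name,u0,u1,v0,v1,z0,z1,extra=None):
    m=np.zeros((480,640),bool); m[v0:v1,u0:u1]=1
    m&=notgreen&(W[...,2]>z0)&(W[...,2]<z1)
    if extra is not None: m&=extra
    P=W[m]
    if len(P)<5: print(name,len(P)); return P
    r=cv2.minAreaRect(P[:,:2].astype(np.float32)); print(name,len(P),"rect",np.round(r[0],1),np.round(r[1],1),round(r[2],2),"zmed",np.round(np.median(P[:,2]),1))
    return P
g=W[250:300,300:330,2]; print("bench z",np.nanmedian(g),np.nanstd(g))
white=(hsv[...,2]>200)&(hsv[...,1]<40)
box("rack",330,440,200,275,8,26,white)
box("rack all",330,440,200,275,8,200)
box("stand base",220,280,205,282,12,30)
box("stand all",220,280,205,282,12,200)
P=box("rails",213,292,140,212,15,45)
P=box("box",235,285,100,150,95,115)
P=box("lampball",287,312,205,240,80,125); print(P.mean(0) if len(P) else "")
P=box("lampblock",285,312,205,240,15,32)
P=box("tall",385,440,212,250,80,200)
# per-column detail of rails
ys=[]
m=np.zeros((480,640),bool); m[140:212,213:292]=1; m&=notgreen&(W[...,2]>15)&(W[...,2]<45)
P=W[m]
for x in range(int(P[:,0].min())//10*10,int(P[:,0].max())+10,10):
    q=P[(P[:,0]>=x)&(P[:,0]<x+10)]
    if len(q):
        mid=np.median(P[:,1]); a=q[q[:,1]>mid][:,1]; b=q[q[:,1]<=mid][:,1]
        f=lambda a:(round(a.min()),round(a.max())) if len(a) else None
        print(x,f(b),f(a),len(q))
```

```text
bench z 0.4754863693532062 3.6306873511499527
rack 2550 rect [ 572.1 -177.8] [158.8 238.9] 2.34 zmed 18.4
rack all 5593 rect [ 572.  -177.6] [161.6 242.4] 1.61 zmed 25.4
stand base 1367 rect [545.3 174.6] [113.1 158.1] 84.75 zmed 22.3
stand all 2585 rect [544.3 174.6] [113.1 160.2] 84.8 zmed 28.3
rails 930 rect [734.9 160. ] [202.3 182.2] 83.87 zmed 29.7
box 1161 rect [845.2 157.1] [100.2  88.6] 85.58 zmed 104.5
lampball 88 rect [578.   50.9] [24.5 24.7] 29.85 zmed 106.4
[577.43740496  50.4391068  105.69307557]
lampblock 355 rect [607.5  56. ] [66.1 77.8] 84.98 zmed 25.4
tall 754 rect [ 570.2 -233.2] [ 49.6 123.5] 1.62 zmed 123.2
630 (69, 88) None 5
640 (80, 93) None 20
650 (83, 96) (259, 270) 30
660 (85, 99) (251, 267) 45
670 (88, 102) (246, 262) 40
680 (92, 105) (240, 258) 43
690 (95, 108) (236, 253) 41
700 (97, 111) (231, 247) 40
710 (100, 112) (225, 243) 44
720 (98, 109) (224, 238) 42
730 (99, 109) (224, 236) 39
740 (97, 109) (224, 234) 36
750 (96, 107) (222, 235) 42
760 (95, 107) (222, 232) 35
770 (94, 105) (220, 233) 43
780 (93, 118) (219, 230) 40
790 (92, 164) (165, 230) 175
800 (93, 162) (165, 229) 125
810 (110, 131) (189, 229) 43
820 (110, 110) (204, 204) 2
```

Run:
```python
import cv2
i=cv2.imread("pics/top0.png"); a=cv2.resize(i[95:285,210:445],None,fx=3.4,fy=3.1,interpolation=cv2.INTER_CUBIC)[:600,:800]; cv2.imwrite("pics/topcrop.png",a)
```

```text
(no output)
```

View pics/topcrop.png

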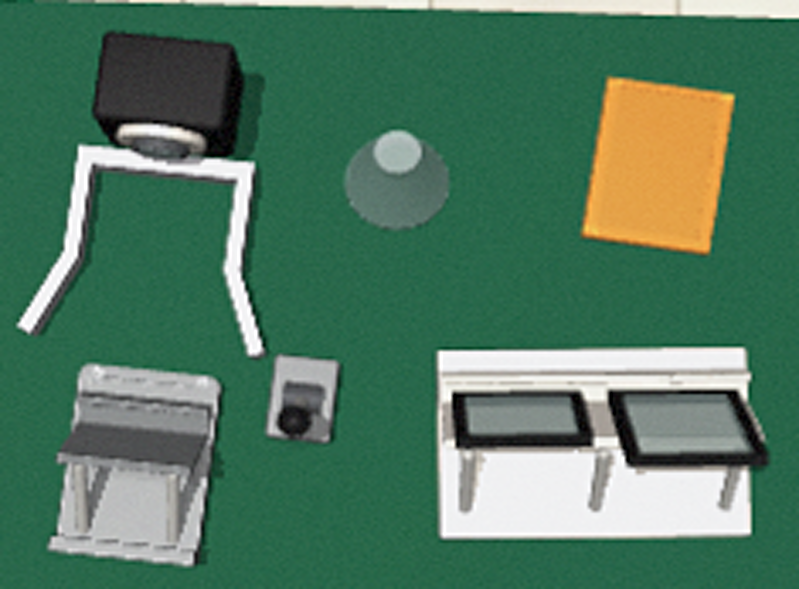

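The top crop shows the rails (kinks at crop (75,258) and (235,268)), the stand slightly left of the guide axis, and the tall cassette's top edge at crop (690,460). The next script refines the guide line, the stand and the plate.

Run:
```python
from h import *
W=np.load("top0.npy"); I=np.load("top0i.npy"); hsv=cv2.cvtColor(I,cv2.COLOR_RGB2HSV)
U,V=np.meshgrid(np.arange(640),np.arange(480))
ng=~((hsv[...,0]>60)&(hsv[...,0]<90)&(hsv[...,1]>100))
m=ng&(U>213)&(U<292)&(V>140)&(V<212)&(W[...,2]>24)&(W[...,2]<36)
P=W[m]; par=P[(P[:,0]>725)&(P[:,0]<780)]
L=[]
for q in (par[par[:,1]<150],par[par[:,1]>150]):
    k=np.polyfit(q[:,0],q[:,1],1); L.append(k); print("rail mid",np.degrees(np.arctan(k[0])),np.polyval(k,[720,545]))
s=P[(P[:,1]>120)&(P[:,1]<200)&(P[:,0]>770)]; k=np.polyfit(s[:,1],s[:,0],1); print("stop bar mid x at y 160",np.polyval(k,160),np.degrees(np.arctan(k[0])),"min/max",[(np.percentile(s[abs(s[:,1]-y)<6][:,0],[3,97])) for y in(130,160,190)])
m=ng&(U>220)&(U<280)&(V>205)&(V<282)
for z0,z1 in((16,27),(45,56)):
    Q=W[m&(W[...,2]>z0)&(W[...,2]<z1)]; print("stand",z0,cv2.minAreaRect(Q[:,:2].astype(np.float32)))
Q=W[m&(W[...,2]>85)]; print("stand top edge",Q[:,:2].min(0),Q[:,:2].max(0),Q[:,2].max())
dark=(I.max(2)<70)
Q=W[dark&(U>385)&(U<440)&(V>212)&(V<250)&(W[...,2]>60)]
c=Q.mean(0); u,sv,vt=np.linalg.svd(Q-c); print("plate c",c,"normal",vt[2],sv); 
t=Q[Q[:,2]>np.percentile(Q[:,2],97)-12]; print("top edge",t.mean(0),t[:,1].min(),t[:,1].max(),Q[:,2].max(), np.degrees(np.arctan(np.polyfit(t[:,1],t[:,0],1)[0])))
```

```text
rail mid -4.941216655425148 [105.14433423 120.27394874]
rail mid -5.096684167933436 [231.7161997  247.32432537]
stop bar mid x at y 160 800.5518412108979 3.636174633214607 min/max [array([791.06708092, 808.41004043]), array([794.27874335, 803.86430633]), array([796.10504989, 811.00529869])]
stand 16 ((550.1380004882812, 173.06375122070312), (110.98670959472656, 148.2105255126953), 84.77022552490234)
stand 45 ((530.8621215820312, 175.93441772460938), (109.50557708740234, 133.3160858154297), 85.3452377319336)
stand top edge [523.48882738 123.08265649] [554.13823464 222.14478401] 110.07128317469271
plate c [ 563.9852013  -236.15781405  132.5924318 ] normal [-0.87116667 -0.04218792 -0.48917156] [642.746857   561.61813911  48.38460424]
top edge [ 551.72101098 -239.45465678  153.80014345] -287.21534414590366 -188.2916878568001 160.4497910692372 -1.9015656173588384
```

Call:
jog_arm --pt "1 1.8 -4.1 0 0.11" --pt "1 1.8 -4.1 0 0.11" --pt "1 1.8 -4.1 0 0" --pt "1 1.8 -4.1 0 0" --pt "1 1.8 -4.1 0 0" --pt "1 1.8 -4.1 0 0" --pt "1 1.8 -4.1 0 0" --pt "1 1.8 -4.1 0 0" --pt "1 1.8 -4.1 0 0" --pt "1 1.8 -4.1 0 0"

```text
time: 1.1
tcp_pos: [-137.6, 331.8, 250.3]
tool_rot: [-0.0, 0.3, 0.954, -0.0]
force: [-0.6, 1.5, 0.3]
gripper_width: 0.996
gripper_force: 0.0
```

Call:
jog_arm --pt "1 -2.8 3.2 0 0" --pt "1 -2.8 3.2 0 0" --pt "1 -2.8 3.2 0 0" --pt "1 -2.8 3.2 0 0" --pt "1 -2.8 3.2 0 0" --pt "1 -2.8 3.2 0 0" --pt "1 -2.8 3.2 0 0" --pt "1 0 0 0 0.145" --pt "1 0 0 0 0.145" --pt "1 0 0 0 0.145"

```text
time: 2.1
tcp_pos: [152.8, 404.4, 249.9]
tool_rot: [-0.0, 0.502, 0.865, -0.001]
force: [-0.6, -0.8, -0.5]
gripper_width: 1.0
gripper_force: 0.0
```

```bash
cat > p.py <<'E'
import sys; from h import *
# p.py x y z yaw_deg(of tool y): turn to make first, then shifts (cm) in the turned tool axes
x,y,z,w=map(float,sys.argv[1:5]); s=monitor.sense()
R=Rn.from_quat(s["tool_rot"],scalar_first=True).as_matrix(); a=np.degrees(np.arctan2(R[1,1],R[0,1]))
turn=-np.radians((w-a+180)%360-180); d=np.array([x,y,z])-s["tcp_pos"]
ty=np.array([np.cos(np.radians(w)),np.sin(np.radians(w)),0]); tx=np.array([-ty[1],ty[0],0])
print("t",round(s["time"],2),"tcp",np.round(s["tcp_pos"],1),"yaw",round(a,2),"turn",round(turn,3),"cm after turn",np.round([d@tx/10,d@ty/10,-d[2]/10],2),"now",np.round(R.T@d/10,2),"F",np.round(s["force"],1),"w",round(s["gripper_width"],3))
E
python3 p.py 420 250 250 2; python3 p.py 559 -238 250 2
```

```text
t 2.1 tcp [152.8 404.4 249.9] yaw 29.78 turn 0.485 cm after turn [-1.637e+01  2.616e+01 -1.000e-02] now [-2.667e+01  1.552e+01 -1.000e-02] F [-0.6 -0.8 -0.5] w 1.0
t 2.1 tcp [152.8 404.4 249.9] yaw 29.78 turn 0.485 cm after turn [-6.562e+01  3.835e+01 -1.000e-02] now [-7.593e+01  3.350e+00  2.000e-02] F [-0.6 -0.8 -0.5] w 1.0
```

Call:
jog_arm --pt "1 -3.8 2.2 0 0" --pt "1 -3.8 2.2 0 0" --pt "1 -3.8 2.2 0 0" --pt "1 -3.8 2.2 0 0" --pt "1 -3.8 2.2 0 0" --pt "1 -3.8 2.2 0 0" --pt "1 -3.8 2.2 0 0" --pt "1 0 0 0 0.145" --pt "1 0 0 0 0.145" --pt "1 0 0 0 0.145"

```text
time: 3.1
tcp_pos: [419.5, 251.7, 249.8]
tool_rot: [-0.0, 0.677, 0.736, -0.001]
force: [0.2, -0.7, 0.2]
gripper_width: 1.0
gripper_force: 0.0
```

Call:
jog_arm --pt "1 0 0 0 0.05" --pt "1 -4.6 1 0 0" --pt "1 -4.6 1 0 0" --pt "1 -4.6 1 0 0" --pt "1 -4.6 1 0 0" --pt "1 -4.6 1 0 0" --pt "1 -4.6 1 0 0" --pt "1 -4.6 1 0 0" --pt "1 -4.6 1 0 0" --pt "1 -4.6 1 0 0"

```text
time: 4.1
tcp_pos: [526.5, -159.4, 250.0]
tool_rot: [-0.0, 0.692, 0.722, -0.0]
force: [0.5, 0.5, -0.2]
gripper_width: 0.999
gripper_force: 0.0
```

```bash
python3 p.py 559 -238 190 2
```

```text
t 4.1 tcp [ 526.5 -159.4  250. ] yaw 2.38 turn 0.007 cm after turn [-7.97  2.97  6.  ] now [-7.99  2.92  5.99] F [ 0.5  0.5 -0.2] w 0.999
```

Call:
jog_arm --pt "1 -4 1.8 1.5 0.007" --pt "1 -4 1.8 1.5 0" --pt "1 0 0 3 0" --pt "1 0 0 3 0" --pt "1 0 0 1.5 0" --pt "1 0 0 0.5 0" --pt "1 0 0 0.5 0" --pt "1 0 0 0 0" --pt "1 0 0 0 0" --pt "1 0 0 0 0"

```text
time: 5.1
tcp_pos: [566.3, -236.3, 136.4]
tool_rot: [0.001, 0.695, 0.719, 0.0]
force: [-0.0, 0.5, -0.1]
gripper_width: 1.002
gripper_force: 0.0
```

```bash
python3 - <<'E'
from h import *
s=monitor.sense(); c=vision.camera("wrist"); cv2.imwrite("pics/w1.png",c["img"][...,::-1])
W=cloud(c,s); dark=c["img"].max(2)<70
E
python3 p.py 563 -238 128 2
```

```text
t 5.15 tcp [ 566.2 -236.3  136.3] yaw 2.02 turn 0.0 cm after turn [-0.16 -0.33  0.83] now [-0.16 -0.33  0.83] F [-0.9  0.2  0. ] w 0.999
```

View pics/w1.png

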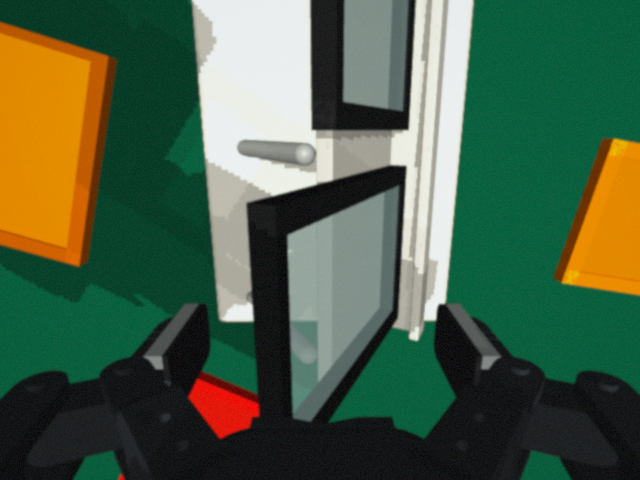

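The wrist view shows the plate's top edge (265,300) between the open pads (180,335) and (465,335), with nothing in the way. I'll close loosely and tip it upright.

Call:
jog_arm --pt "1 -0.2 -0.3 0.4 0" --pt "0.3 0 0 0.4 0" --pt "-0.1 0 0 0 0" --pt "-0.1 0 0 0 0" --pt "-0.1 0 0 0 0" --pt "-0.1 0 0 0 0" --pt "-0.1 0 0 0 0" --pt "-0.1 0 0 0 0" --pt "-0.1 0 0 0 0" --pt "-0.1 0 0 0 0" --newtons 20

```text
time: 6.15
tcp_pos: [562.8, -238.2, 127.3]
tool_rot: [0.0, 0.695, 0.719, 0.0]
force: [-0.0, 0.5, 0.6]
gripper_width: 0.452
gripper_force: 0.0
```

Call:
jog_arm --pt "-0.1 0 0.6 -0.25 0" --pt "-0.1 0 0.6 -0.25 0" --pt "-0.1 0 0.6 -0.2 0" --pt "-0.1 0 0.6 -0.2 0" --pt "-0.1 0 0.6 -0.15 0" --pt "-0.1 0 0.6 -0.1 0" --pt "-0.1 0 0.5 -0.1 0" --pt "-0.1 0 0.5 0 0" --pt "-0.1 0 0 0 0" --pt "-0.1 0 0 0 0" --newtons 20

```text
time: 7.15
tcp_pos: [608.6, -236.5, 139.6]
tool_rot: [-0.0, 0.695, 0.719, -0.0]
force: [0.1, 0.1, -0.2]
gripper_width: 0.452
gripper_force: 0.1
```

```bash
python3 - <<'E'
from h import *
s=monitor.sense(); c=vision.camera("wrist"); d=vision.camera("scene")
a=c["img"]; b=cv2.resize(d["img"][180:290,200:320],(520,480),interpolation=cv2.INTER_CUBIC)
o=cv2.resize(np.hstack([a,b]),(800,331)); cv2.imwrite("pics/w2.png",o[...,::-1])
E
python3 p.py 613 -238 140 2
```

```text
t 7.25 tcp [ 608.4 -236.5  139.6] yaw 2.0 turn -0.0 cm after turn [-0.16  0.46 -0.04] now [-0.16  0.46 -0.04] F [ 0.2 -0.1 -0.1] w 0.447
```

View pics/w2.png

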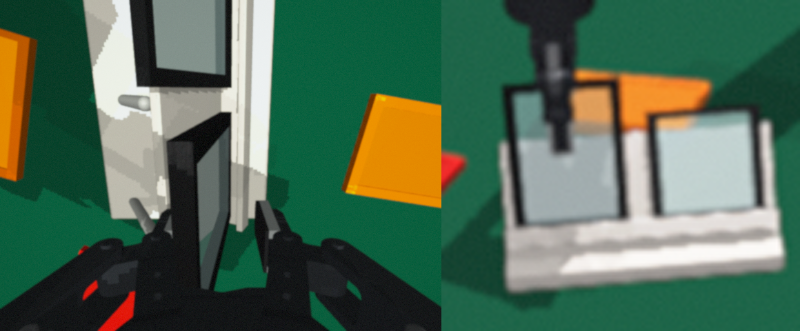

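The plate follows the rear pad, now about 9° from vertical (wrist crop (180,215)), and its foot is still in the bay. Close and lift.

Call:
jog_arm --pt "-0.3 0 0.3 0 0" --pt "-0.5 0 0.2 0 0" --pt "-0.7 0 0 0 0" --pt "-1 0 0 0 0" --pt "-1 0 0 0 0" --pt "-1 0 0 0 0" --pt "-1 0 0 0 0" --pt "-1 0 0 0 0" --pt "-1 0 0 0 0" --pt "-1 0 0 0 0" --newtons 40

```text
time: 8.25
tcp_pos: [613.2, -236.4, 139.9]
tool_rot: [-0.001, 0.695, 0.719, -0.0]
force: [-4.1, -1.2, 4.5]
gripper_width: 0.113
gripper_force: 39.3
```

Call:
jog_arm --pt "-1 0 0 -0.5 0" --pt "-1 0 0 -0.5 0" --pt "-1 0 0 -1 0" --pt "-1 0 0 -1 0" --pt "-1 0 0 -2 0" --pt "-1 0 0 -3 0" --pt "-1 0 0 -4 0" --pt "-1 0 0 -2 0" --pt "-1 0 0 0 0" --pt "-1 0 0 0 0" --newtons 50

```text
time: 9.25
tcp_pos: [613.6, -236.1, 280.0]
tool_rot: [0.0, 0.695, 0.719, 0.0]
force: [0.4, 0.4, -1.7]
gripper_width: 0.114
gripper_force: 49.3
```

```bash
python3 - <<'E'
from h import *
s=monitor.sense(); print(s["gripper_width"]*85, s["gripper_force"]); c=vision.camera("wrist"); d=vision.camera("scene")
W=cloud(c,s)
a=c["img"]; b=cv2.resize(d["img"][150:290,200:340],(480,480),interpolation=cv2.INTER_CUBIC)
o=cv2.resize(np.hstack([a,b]),(800,343)); cv2.imwrite("pics/w3.png",o[...,::-1])
q=W[(abs(W[...,0]-s["tcp_pos"][0])<45)&(abs(W[...,1]-s["tcp_pos"][1])<75)&(W[...,2]>s["tcp_pos"][2]-130)&(c["img"].max(2)<80)]
for z in range(-130,40,15):
    r=q[(q[:,2]-s["tcp_pos"][2]>=z)&(q[:,2]-s["tcp_pos"][2]<z+15)]-s["tcp_pos"]
    if len(r)>5: print(z,len(r),np.round(np.percentile(r[:,0],[2,50,98])),np.round(np.percentile(r[:,1],[2,98])))
E
python3 p.py 560 0 250 -5
```

```text
9.717600255862637 49.30272996425629
-115 15 [-8. -4. -0.] [52. 53.]
-100 32 [-8. -4.  0.] [52. 53.]
-85 54 [-8. -4.  1.] [52. 53.]
-70 57 [-8. -4.  1.] [52. 53.]
-55 69 [-8. -4.  1.] [52. 53.]
-40 101 [-8. -4.  1.] [52. 53.]
-25 242 [-18.  -3.  15.] [ 6. 53.]
-10 895 [-20.  -4.  16.] [ 6. 53.]
5 1046 [-19.  -4.  16.] [-9. 53.]
20 14060 [-36.  -2.  34.] [-9. 52.]
35 14207 [-43.   5.  42.] [-9. 17.]
t 9.35 tcp [ 612.7 -235.7  277.9] yaw 2.0 turn 0.122 cm after turn [23.02 -7.31  2.79] now [23.74 -4.44  2.86] F [-0.3  0.5 -2. ] w 0.113
```

View pics/w3.png

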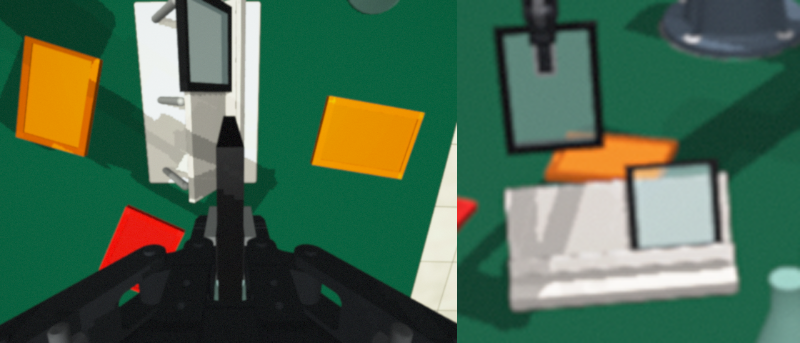

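The cassette hangs upright in the grip (wrist view (230,210)) and the short one is untouched. Next is the carry to above the stand.

Call:
jog_arm --pt "-1 2 0 0 0.063" --pt "-1 3.5 0 0 0.063" --pt "-1 4.5 0 0 0" --pt "-1 4.5 0 0 0" --pt "-1 4.5 0 0 0" --pt "-1 4.5 0 0 0" --pt "-1 4.5 0 0 0" --pt "-1 4.5 0 0 0" --pt "-1 4.5 0 0 0" --pt "-1 3 0 0 0"

```text
time: 10.35
tcp_pos: [644.1, 165.4, 277.4]
tool_rot: [-0.002, 0.738, 0.675, -0.001]
force: [0.2, -0.6, -1.8]
gripper_width: 0.111
gripper_force: 49.1
```

```bash
python3 p.py 579 169 200 -5.2
python3 - <<'E'
from h import *
s=monitor.sense(); c=vision.camera("wrist"); cv2.imwrite("pics/w4.png",c["img"][...,::-1]); W=cloud(c,s); 
P=W[(W[...,2]>60)&(W[...,2]<115)&(abs(W[...,0]-540)<80)&(abs(W[...,1]-172)<75)]
if len(P): print("stand top part",P.min(0),P.max(0)); t=P[P[:,2]>100]; print(len(t), cv2.minAreaRect(t[:,:2].astype(np.float32)))
for z0,z1 in((17,27),(44,56)):
  P=W[(W[...,2]>z0)&(W[...,2]<z1)&(abs(W[...,0]-545)<110)&(abs(W[...,1]-172)<75)]
  print(z0,len(P),cv2.minAreaRect(P[:,:2].astype(np.float32)) if len(P) else 0)
E
```

```text
t 10.35 tcp [644.1 165.4 277.4] yaw -5.09 turn 0.002 cm after turn [-0.23 -6.52  7.74] now [-0.23 -6.49  7.77] F [ 0.2 -0.6 -1.8] w 0.111
stand top part [502.93070936 124.89448303  60.00115469] [561.92081806 226.29240796 105.17159773]
1202 ((536.076904296875, 176.86502075195312), (99.04182434082031, 9.395888328552246), 85.24807739257812)
17 6235 ((546.0756225585938, 175.3463134765625), (109.293212890625, 148.9315948486328), 84.79900360107422)
44 3473 ((526.9954223632812, 177.76882934570312), (109.30814361572266, 132.28091430664062), 85.32886505126953)
```

Call:
jog_arm --pt "-1 -0.1 -3.2 0 0.002" --pt "-1 0 -3.2 0 0" --pt "-1 0 0 3 0" --pt "-1 0 0 3 0" --pt "-1 0 0 3 0" --pt "-1 0 0 2 0" --pt "-1 0 0 1 0" --pt "-1 0 0 0.2 0" --pt "-1 0 0 0 0" --pt "-1 0 0 0 0"

```text
time: 11.4
tcp_pos: [582.4, 167.1, 158.8]
tool_rot: [0.001, 0.739, 0.673, 0.001]
force: [0.0, -0.5, -1.4]
gripper_width: 0.111
gripper_force: 49.5
```

```bash
python3 p.py 579.5 170 142 -5.2
python3 - <<'E'
from h import *
d=vision.camera("scene"); s=monitor.sense(); c=vision.camera("wrist")
b=cv2.resize(d["img"][150:290,320:460],(480,480),interpolation=cv2.INTER_CUBIC)
cv2.imwrite("pics/w5.png",cv2.resize(np.hstack([c["img"],b]),(800,343))[...,::-1])
E
```

```text
t 11.4 tcp [582.4 167.1 158.8] yaw -5.33 turn -0.002 cm after turn [ 0.26 -0.31  1.68] now [ 0.26 -0.32  1.68] F [ 0.  -0.5 -1.4] w 0.111
```

View pics/w5.png

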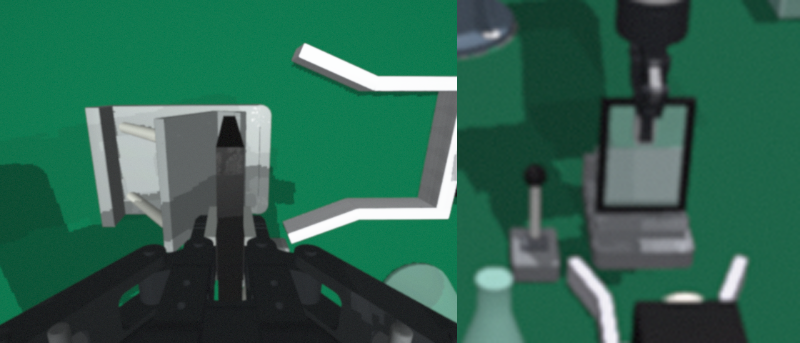

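The plate hangs over the ledge, centred on the stand (scene crop 645 against 643). Lower it gently.

Call:
jog_arm --pt "-1 0.2 -0.3 0.4 0" --pt "-1 0 0 0.4 0" --pt "-1 0 0 0.3 0" --pt "-1 0 0 0.1 0" --pt "-1 0 0 0.1 0" --pt "-1 0 0 0 0" --pt "-1 0 0 0 0" --pt "-1 0 0 0 0" --pt "-1 0 0 0 0" --pt "-1 0 0 0 0" --newtons 30

```text
time: 12.5
tcp_pos: [578.8, 169.3, 144.9]
tool_rot: [0.0, 0.739, 0.673, 0.0]
force: [-0.5, -0.2, -1.8]
gripper_width: 0.113
gripper_force: 49.5
```

Call:
jog_arm --pt "-1 0 0 0.1 0" --pt "-1 0 0 0.1 0" --pt "-1 0 0 0.1 0" --pt "-1 0 0 0 0" --pt "-1 0 0 0 0" --pt "-1 0 0 0 0" --pt "-1 0 0 0 0" --pt "-1 0 0 0 0" --pt "-1 0 0 0 0" --pt "-1 0 0 0 0"

```text
time: 13.5
tcp_pos: [578.8, 169.3, 142.2]
tool_rot: [0.0, 0.739, 0.673, 0.0]
force: [-1.2, -0.4, 5.3]
gripper_width: 0.114
gripper_force: 50.3
```

Call:
jog_arm --pt "-0.6 0 0 0 0" --pt "-0.5 0 -0.2 0 0" --pt "-0.4 0 -0.3 0 0" --pt "-0.3 0 -0.4 0 0" --pt "-0.2 0 -0.4 0 0" --pt "-0.1 0 -0.4 0.1 0" --pt "-0.1 0 -0.4 0.1 0" --pt "-0.1 0 -0.3 0.1 0" --pt "-0.1 0 0 0 0" --pt "-0.1 0 0 0 0" --newtons 20

```text
time: 14.5
tcp_pos: [554.9, 171.6, 138.9]
tool_rot: [0.0, 0.739, 0.673, 0.0]
force: [-0.5, 0.1, -0.3]
gripper_width: 0.453
gripper_force: 0.2
```

Call:
jog_arm --pt "-0.1 0 -0.4 0.1 0" --pt "-0.1 0 -0.4 0.1 0" --pt "-0.1 0 -0.4 0.1 0" --pt "-0.1 0 -0.4 0.1 0" --pt "-0.1 0 -0.4 0.1 0" --pt "-0.1 0 -0.2 0.1 0" --pt "-0.1 0 0 0 0" --pt "-0.1 0 0 0 0" --pt "-0.1 0 0 0 0" --pt "-0.1 0 0 0 0"

```text
time: 15.5
tcp_pos: [533.2, 173.5, 132.9]
tool_rot: [0.0, 0.739, 0.673, 0.0]
force: [-0.4, -0.9, -0.7]
gripper_width: 0.448
gripper_force: 0.0
```

```bash
python3 p.py 533 172 132 -5.2
python3 - <<'E'
from h import *
d=vision.camera("scene"); s=monitor.sense(); c=vision.camera("wrist")
b=cv2.resize(d["img"][150:290,320:460],(480,480),interpolation=cv2.INTER_CUBIC)
cv2.imwrite("pics/w6.png",cv2.resize(np.hstack([c["img"],b]),(800,343))[...,::-1])
E
```

```text
t 15.5 tcp [533.2 173.5 132.9] yaw -5.33 turn -0.002 cm after turn [-0.15 -0.01  0.09] now [-0.15 -0.01  0.09] F [-0.4 -0.9 -0.7] w 0.448
```

View pics/w6.png

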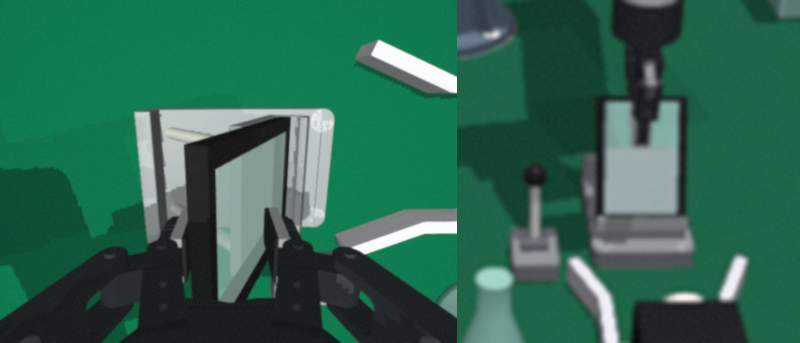

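The cassette leans between the loose fingers with its foot behind the lip (scene crop (640,215)). Release, rise, then move behind the stand.

Call:
jog_arm --pt "0.2 0 0 0 0" --pt "0.6 0 0 0 0" --pt "1 0 0 0 0" --pt "1 0 0 0 0" --pt "1 0 0 0 0" --pt "1 0 0 -2 0" --pt "1 0 0 -4 0" --pt "1 0 0 -4.5 0" --pt "1 0 0 -4 0" --pt "1 0 0 0 0"

```text
time: 16.6
tcp_pos: [536.5, 174.2, 284.1]
tool_rot: [0.004, 0.739, 0.674, 0.006]
force: [0.2, 0.2, 0.1]
gripper_width: 0.998
gripper_force: 0.0
```

```bash
python3 p.py 430 185 270 84.9
python3 - <<'E'
from h import *
s=monitor.sense(); print(s["qpos"]); c=vision.camera("wrist"); print(np.round(c["T_tool_cam"],2)); W=cloud(c,s); I=c["img"]
D=(I.max(2)<70)&(W[...,2]>40)&(W[...,2]<165)&(abs(W[...,0]-545)<90)&(abs(W[...,1]-172)<75)
P=W[D]; n=len(P); u,sv,vt=np.linalg.svd(P-P.mean(0),full_matrices=False); v=vt[2]*np.sign(vt[2][0]); print(n,"normal",v,"lean",np.degrees(np.arcsin(v[2])),"yaw",np.degrees(np.arctan2(v[1],v[0])),P.min(0),P.max(0))
P=W[(W[...,2]>17)&(W[...,2]<27)&(abs(W[...,0]-545)<110)&(abs(W[...,1]-172)<75)]; print("stand",cv2.minAreaRect(P[:,:2].astype(np.float32)))
E
```

```text
t 16.6 tcp [536.5 174.2 284.1] yaw -5.31 turn -1.575 cm after turn [10.7   0.13  1.41] now [  0.09 -10.72   1.27] F [0.2 0.2 0.1] w 0.998
[1.15792089e-01 4.01438542e-01 1.55697923e+00 3.65454947e-05
 1.16962742e+00 2.08506293e-01]
[[  -0.     -0.96   -0.28   70.52]
 [   1.     -0.     -0.     -1.3 ]
 [   0.     -0.28    0.96 -123.34]
 [   0.      0.      0.      1.  ]]
3776 normal [ 0.90192415 -0.08758874  0.42291966] lean 25.01905530844443 yaw -5.546782933337047 [468.32826424 122.34934545  40.01349224] [581.44596719 233.85295528 161.83856585]
stand ((565.8153076171875, 166.69378662109375), (123.2376937866211, 189.88510131835938), 84.65424346923828)
```

Call:
jog_arm --pt "0.4 0 -3.5 0 0" --pt "0.4 0 -3.5 0 0" --pt "0.4 0 -3.5 0 0" --pt "0.4 0 0 0 -0.145" --pt "0.4 0 0 0 -0.145" --pt "0.4 0 0 0 -0.145" --pt "0.4 0 0 0 -0.145" --pt "0.4 0 0 0 -0.145" --pt "0.4 0 0 0 -0.145" --pt "0.4 0 0 0 -0.145"

```text
time: 17.65
tcp_pos: [427.2, 183.1, 276.2]
tool_rot: [-0.002, 0.316, 0.949, -0.001]
force: [0.4, -0.1, -1.0]
gripper_width: 0.702
gripper_force: 0.0
```

Call:
jog_arm --pt "0.4 0 0 0 -0.145" --pt "0.4 0 0 0 -0.145" --pt "0.4 0 0 0 -0.145" --pt "0.4 0 0 0 -0.125" --pt "0.4 0 0 4 0" --pt "0.4 0 0 4 0" --pt "0.4 0 0 4 0" --pt "0.4 0 0 0 0" --pt "0.4 0 0 0 0" --pt "0.4 0 0 0 0"

```text
time: 18.65
tcp_pos: [429.3, 183.5, 159.0]
tool_rot: [0.001, 0.044, 0.999, 0.0]
force: [-0.9, -0.3, -0.0]
gripper_width: 0.702
gripper_force: 0.0
```

```bash
python3 p.py 436 184.5 40 84.9
python3 - <<'E'
from h import *
c=vision.camera("top"); W=cloud(c); I=c["img"]; cv2.imwrite("pics/t7.png",I[...,::-1])
U,V=np.meshgrid(np.arange(640),np.arange(480))
m=(U>215)&(U<285)&(V>195)&(V<285)
P=W[m&(W[...,2]>45)&(W[...,2]<56)]; 
for y in (140,160,180,200,215):
    q=P[abs(P[:,1]-y)<4]; print(y,len(q),q[:,0].min() if len(q) else 0)
E
```

```text
t 18.65 tcp [429.3 183.5 159. ] yaw 84.91 turn 0.0 cm after turn [-0.66  0.16 11.9 ] now [-0.63  0.15 11.9 ] F [-0.9 -0.3 -0. ] w 0.702
140 34 461.01806757698705
160 24 462.9022841301227
180 12 472.79665065842477
200 8 577.4708742747213
215 23 476.69125425704806
```

Call:
jog_arm --pt "0.4 0 0.1 3 0" --pt "0.4 0 0 3 0" --pt "0.4 0 0 3 0" --pt "0.4 0 0 2 0" --pt "0.4 0 0 0.9 0" --pt "0.4 -0.5 0 0 0" --pt "0.4 -0.5 0 0 0" --pt "0.4 -0.3 0 0 0" --pt "0.4 -0.2 0 0 0" --pt "0.4 -0.2 0 0 0"

```text
time: 19.7
tcp_pos: [446.0, 182.8, 39.5]
tool_rot: [0.001, 0.044, 0.999, 0.0]
force: [0.0, 0.7, 0.2]
gripper_width: 0.699
gripper_force: 0.0
```

Call:
jog_arm --pt "0.4 -0.4 0 0 0" --pt "0.4 -0.4 0 0 0" --pt "0.4 -0.5 0 0 0" --pt "0.4 -0.7 0.06 0 0" --pt "0.4 -0.8 0.07 0 0" --pt "0.4 -0.8 0.07 0 0" --pt "0.4 -0.8 0.07 0 0" --pt "0.4 -0.8 0.07 0 0" --pt "0.4 -0.8 0.07 0 0" --pt "0.4 -0.8 0.07 0 0"

```text
time: 20.7
tcp_pos: [508.5, 181.2, 38.4]
tool_rot: [-0.006, 0.044, 0.999, -0.001]
force: [-7.4, 0.2, 5.6]
gripper_width: 0.703
gripper_force: 4.0
```

```bash
python3 p.py 624 177 40 85
python3 - <<'E'
from h import *
c=vision.camera("top"); I=c["img"]; d=vision.camera("scene")["img"]
a=cv2.resize(I[95:285,200:320],(400,600)); b=cv2.resize(d[170:300,330:460],(400,600))
cv2.imwrite("pics/t8.png",cv2.resize(np.hstack([a,b]),(800,600))[...,::-1])
E
```

```text
t 20.7 tcp [508.5 181.2  38.4] yaw 84.92 turn -0.001 cm after turn [-11.55   0.59  -0.16] now [-11.54   0.6   -0.3 ] F [-7.4  0.2  5.6] w 0.703
```

View pics/t8.png

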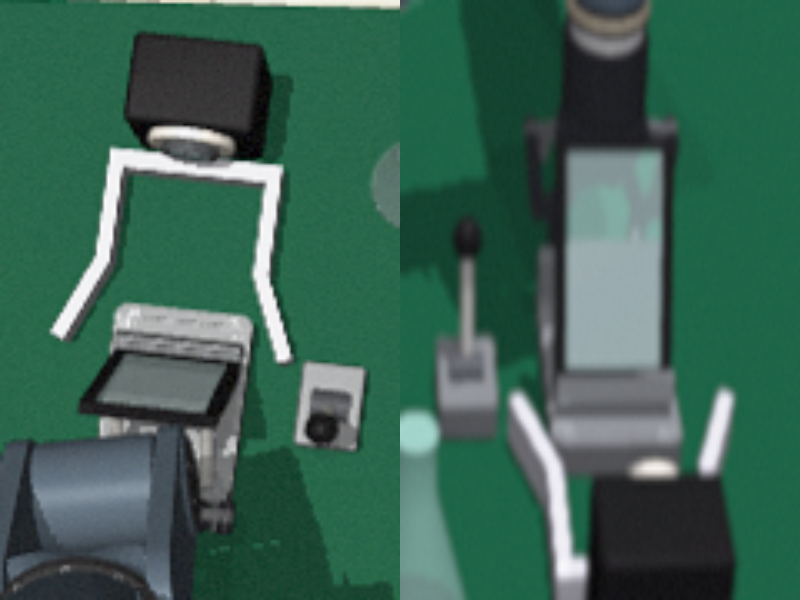

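The stand is sliding into the mouth (top crop (183,315)) with the cassette still leaning, and it sits a little to the right of the axis. I'll keep pushing with a slight left drift.

Call:
jog_arm --pt "0.4 -0.7 0.08 0 0" --pt "0.4 -0.8 0.08 -0.05 0" --pt "0.4 -0.8 0.08 -0.05 0" --pt "0.4 -0.8 0.08 -0.05 0" --pt "0.4 -0.8 0.08 0 0" --pt "0.4 -0.8 0.08 0 0" --pt "0.4 -0.8 0.05 0 0" --pt "0.4 -0.8 0 0 0" --pt "0.4 -0.8 0 0 0" --pt "0.4 -0.6 0 0 0"

```text
time: 21.8
tcp_pos: [591.7, 179.9, 40.3]
tool_rot: [0.0, 0.044, 0.999, 0.0]
force: [-3.5, 0.1, -0.6]
gripper_width: 0.701
gripper_force: 1.6
```

```bash
cat > st.py <<'E'
from h import *
c=vision.camera("top"); W=cloud(c); I=c["img"]; U,V=np.meshgrid(np.arange(640),np.arange(480)); hsv=cv2.cvtColor(I,cv2.COLOR_RGB2HSV)
r=np.radians(-5); h=np.array([715.5,169]); X=(W[...,:2]-h)@np.array([[np.cos(r),-np.sin(r)],[np.sin(r),np.cos(r)]])
ng=~((hsv[...,0]>60)&(hsv[...,0]<90)&(hsv[...,1]>100))
m=ng&(W[...,2]>14)&(W[...,2]<27)&(X[...,0]>-80)&(X[...,0]<79)&(abs(X[...,1])<54)
print("base front x (home frame), want ~80:",[np.round(np.percentile(X[m&(abs(X[...,1]-y)<8)][:,0],98),1) for y in(-40,-20,20,40)])
D=(W[...,2]>120)&(abs(X[...,0]+40)<110)&(abs(X[...,1])<70)&(I.max(2)<70)
P=X[D]; print("cassette top",len(P),P.min(0),P.max(0),W[D][:,2].max())
E
python3 st.py; python3 p.py 624.5 177 40 85
```

```text
base front x (home frame), want ~80: [np.float64(49.3), np.float64(71.6), np.float64(48.9), np.float64(78.8)]
cassette top 508 [-149.99667657  -69.78182999] [-30.02818268  48.63043373] 407.7497309156309
t 21.85 tcp [593.  179.8  40.5] yaw 84.89 turn -0.002 cm after turn [-3.16 -0.    0.05] now [-3.16  0.    0.06] F [-1.8 -0.3 -1.9] w 0.699
```

Call:
jog_arm --pt "0.4 -0.5 0 0 0" --pt "0.4 -0.5 0 0 0" --pt "0.4 -0.5 0 0 0" --pt "0.4 -0.4 0 0 0" --pt "0.4 -0.3 0 0 0" --pt "0.4 -0.2 0 0 0" --pt "0.4 -0.2 0 0 0" --pt "0.4 -0.2 0 0 0" --pt "0.4 -0.1 0 0 0" --pt "0.4 0 0 0 0"

```text
time: 22.85
tcp_pos: [619.3, 177.5, 40.6]
tool_rot: [-0.001, 0.044, 0.999, -0.0]
force: [-4.6, 0.9, 1.4]
gripper_width: 0.698
gripper_force: 2.6
```

```bash
python3 st.py; python3 p.py 624.5 177 40 85
```

```text
base front x (home frame), want ~80: [np.float64(75.8), np.float64(78.6), np.float64(77.1), np.float64(76.8)]
cassette top 768 [-149.9987758   -69.84446288] [-2.86923951 48.98927698] 433.025635313221
t 22.9 tcp [619.3 177.5  40.6] yaw 84.92 turn -0.001 cm after turn [-0.53 -0.    0.06] now [-0.53 -0.    0.06] F [-5.8  0.7  1.6] w 0.698
```

Call:
jog_arm --pt "0.4 -0.1 0 0 0" --pt "0.4 -0.1 0 0 0" --pt "0.4 -0.1 0 0 0" --pt "0.4 -0.1 0 0 0" --pt "0.4 0 0 0 0" --pt "0.4 0 0 0 0" --pt "0.4 0 0 0 0" --pt "0.4 0 0 0 0" --pt "0.4 0 0 0 0" --pt "0.4 0 0 0 0"

```text
time: 23.9
tcp_pos: [621.9, 177.3, 40.6]
tool_rot: [-0.002, 0.044, 0.999, -0.0]
force: [-7.9, 1.4, 4.4]
gripper_width: 0.698
gripper_force: 3.8
```

Call:
jog_arm --pt "0.4 -0.1 0 0 0" --pt "0.4 -0.1 0 0 0" --pt "0.4 -0.1 0 0 0" --pt "0.4 -0.1 0 0 0" --pt "0.4 0 0 0 0" --pt "0.4 0 0 0 0" --pt "0.4 0 0 0 0" --pt "0.4 0 0 0 0" --pt "0.4 0 0 0 0" --pt "0.4 0 0 0 0"

```text
time: 24.9
tcp_pos: [621.9, 177.3, 40.6]
tool_rot: [-0.006, 0.044, 0.999, -0.0]
force: [-15.0, 1.3, 10.9]
gripper_width: 0.702
gripper_force: 7.3
```

Call:
jog_arm --pt "0.4 -0.2 0 0 0" --pt "0.4 -0.2 0 0 0" --pt "0.4 -0.2 0 0 0" --pt "0.4 0 0 0 0" --pt "0.4 0 0 0 0" --pt "0.4 0 0 0 0" --pt "0.4 0 0 0 0" --pt "0.4 0 0 0 0" --pt "0.4 0 0 0 0" --pt "0.4 0 0 0 0"

```text
time: 25.9
tcp_pos: [621.9, 177.2, 40.6]
tool_rot: [-0.013, 0.044, 0.999, -0.001]
force: [-24.6, 2.3, 19.1]
gripper_width: 0.702
gripper_force: 12.6
```

```bash
python3 p.py 560 185 40 85; python3 st.py
python3 - <<'E'
from h import *
c=vision.camera("top"); I=c["img"]; d=vision.camera("scene")["img"]
a=cv2.resize(I[95:215,205:305],(420,504),interpolation=cv2.INTER_CUBIC); b=cv2.resize(d[180:310,320:450],(380,504),interpolation=cv2.INTER_CUBIC)
cv2.imwrite("pics/t9.png",np.hstack([a,b])[...,::-1])
E
```

```text
t 25.9 tcp [621.9 177.2  40.6] yaw 84.94 turn -0.001 cm after turn [6.23 0.23 0.06] now [6.23 0.23 0.21] F [-24.6   2.3  19.1] w 0.702
base front x (home frame), want ~80: [np.float64(76.5), np.float64(78.5), np.float64(77.4), np.float64(78.7)]
cassette top 753 [-149.86898003  -69.90161229] [ 0.27170387 51.95423543] 438.4758174519609
```

View pics/t9.png

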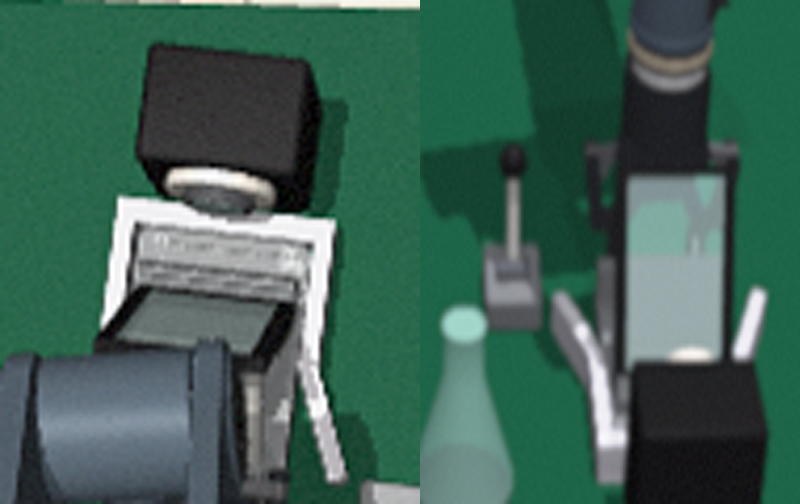

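The stand is flush with the stop bar (top crop (220,235)), the cassette leans against its backrest, and 25 N produces no more motion, so it is home. Now back off and go to the lamp.

Call:
jog_arm --pt "0.4 0.5 0 0 0" --pt "0.4 0.5 0 0 0" --pt "0.4 0.5 0 0 0" --pt "0.4 1.5 0 0 0" --pt "0.4 2.5 0 0 0" --pt "0.4 3 0 0 0" --pt "-1 2 0 -3 0" --pt "-1 0 0 -4 0" --pt "-1 0 0 -4 0" --pt "-1 0 0 -1 0"

```text
time: 27.05
tcp_pos: [534.1, 186.0, 165.4]
tool_rot: [0.007, 0.044, 0.999, 0.001]
force: [1.7, -0.3, -0.3]
gripper_width: 0.02
gripper_force: 0.0
```

```bash
python3 p.py 535 53 165 85; python3 st.py
python3 - <<'E'
from h import *
c=vision.camera("top"); W=cloud(c); U,V=np.meshgrid(np.arange(640),np.arange(480))
m=(U>287)&(U<312)&(V>205)&(V<240)&(W[...,2]>80)&(W[...,2]<125)&(c["img"].max(2)<90); print("ball",W[m].mean(0),m.sum())
E
```

```text
t 27.05 tcp [534.1 186.  165.4] yaw 84.91 turn -0.001 cm after turn [ -1.25 -13.25   0.04] now [ -1.27 -13.24   0.02] F [ 1.7 -0.3 -0.3] w 0.02
base front x (home frame), want ~80: [np.float64(77.0), np.float64(77.0), np.float64(76.2), np.float64(77.9)]
cassette top 244 [-149.95968275  -55.58064164] [ 1.68362503 48.69190528] 467.9577582147523
ball [577.34218178  50.41274426 106.11752035] 86
```

Call:
jog_arm --pt "-1 0 -3 0 0" --pt "-1 -0.3 -3.5 0 0" --pt "-1 -0.3 -3.5 0 0" --pt "-1 -0.3 -3.2 0 0" --pt "-1 0 0 2.5 0" --pt "-1 0 0 2.5 0" --pt "-1 0 0 1.5 0" --pt "-1 0 0 0 0" --pt "-1 0 0 0 0" --pt "-1 0 0 0 0"

```text
time: 28.15
tcp_pos: [526.8, 53.2, 95.5]
tool_rot: [0.001, 0.044, 0.999, -0.0]
force: [-0.4, 0.7, 0.5]
gripper_width: -0.002
gripper_force: 0.0
```

```bash
python3 p.py 630 45.5 100 85
```

```text
t 28.15 tcp [526.8  53.2  95.5] yaw 84.92 turn -0.001 cm after turn [-10.35   0.13  -0.45] now [-10.35   0.15  -0.44] F [-0.4  0.7  0.5] w -0.002
```

Call:
jog_arm --pt "-1 -1 0.1 -0.4 0" --pt "-1 -1 0 0 0" --pt "-1 -1 0 0 0" --pt "-1 -1.1 0 0 0" --pt "-1 -1.1 0 0 0" --pt "-1 -1.1 0 0 0" --pt "-1 -1.1 0 0 0" --pt "-1 -1 0 0 0" --pt "-1 -0.9 0 0 0" --pt "-1 -0.5 0 0 0"

```text
time: 29.15
tcp_pos: [616.7, 46.2, 98.5]
tool_rot: [-0.01, 0.044, 0.999, 0.0]
force: [-20.0, 0.2, 15.5]
gripper_width: -0.002
gripper_force: 10.2
```

Call:
jog_arm --pt "-1 -0.3 0 0 0" --pt "-1 -0.2 0 0 0" --pt "-1 -0.2 0 0 0" --pt "-1 -0.2 0 0 0" --pt "-1 0 0 0 0" --pt "-1 0 0 0 0" --pt "-1 0 0 0 0" --pt "-1 0 0 0 0" --pt "-1 0 0 0 0" --pt "-1 0 0 0 0"

```text
time: 30.15
tcp_pos: [617.1, 46.3, 98.6]
tool_rot: [-0.019, 0.043, 0.999, 0.0]
force: [-28.3, 0.1, 21.6]
gripper_width: 0.003
gripper_force: 14.7
```

```bash
cat > ball.py <<'E'
from h import *
c=vision.camera("scene"); W=cloud(c); 
m=(W[...,2]>78)&(W[...,2]<112)&(abs(W[...,1]-46)<20)&(W[...,0]>560)&(W[...,0]<690)&(c["img"].max(2)<80); print("ball",np.median(W[m],0) if m.any() else 0,m.sum())
E
python3 ball.py; python3 p.py 630 45.5 100 85
```

```text
ball [644.24332543  45.68702564  99.73605   ] 112
t 30.2 tcp [617.1  46.2  98.6] yaw 85.04 turn 0.001 cm after turn [-1.29  0.04 -0.14] now [-1.28  0.04 -0.19] F [-28.7   0.4  22.4] w 0.001
```

Call:
jog_arm --pt "-1 0.5 0 0 0" --pt "-1 0.5 0 0 0" --pt "-1 1 0 0 0" --pt "-1 2 0 0 0" --pt "-1 3 0 0 0" --pt "-1 3 0 0 0" --pt "-1 0 0 -4 0" --pt "-1 0 0 -4 0" --pt "-1 0 -4 -4 0" --pt "-1 0 -4 -2 0"

```text
time: 31.2
tcp_pos: [529.2, -21.7, 238.2]
tool_rot: [0.004, 0.043, 0.999, -0.001]
force: [1.2, -0.8, 0.9]
gripper_width: -0.0
gripper_force: 0.0
```

```bash
python3 ball.py; python3 st.py
python3 - <<'E'
from h import *
I0=np.load("top0i.npy"); W0=np.load("top0.npy")
c=vision.camera("top"); W=cloud(c); U,V=np.meshgrid(np.arange(640),np.arange(480))
for n,w,i in(("off",W0,I0),("now",W,c["img"])):
    r=(U>284)&(U<315)&(V>190)&(V<245)
    m=r&(w[...,2]>80)&(w[...,2]<125)&(i.max(2)<90); p=w[m]; print(n,m.sum(),p.mean(0),p.min(0),p.max(0))
    b=w[r&(w[...,2]>20)&(w[...,2]<28)&(i.max(2)>90)&(w[...,1]<90)&(w[...,1]>20)]; print(" block top x",np.percentile(b[:,0],[1,99]),"y",np.percentile(b[:,1],[1,99]))
r=np.radians(-5); h=np.array([714,169]); X=(W[...,:2]-h)@np.array([[np.cos(r),-np.sin(r)],[np.sin(r),np.cos(r)]])
d=(c["img"].max(2)<70)&(W[...,2]>60)&(W[...,2]<175)&(X[...,0]>-60)&(X[...,0]<60)&(abs(X[...,1])<65)
P=np.c_[X[d],W[...,2][d]]; k=np.linalg.svd(P-P.mean(0),full_matrices=False)[2][2]; k*=np.sign(k[0]); print("cassette",len(P),P.min(0),P.max(0),"lean",np.degrees(np.arcsin(k[2])),"yaw",np.degrees(k[1]/k[0]))
c2=vision.camera("scene")["img"]; a=cv2.resize(c["img"][95:285,200:445],(480,400)); b=cv2.resize(c2[190:330,200:460],(320,400)); cv2.imwrite("pics/f.png",np.hstack([a,b])[...,::-1])
E
```

```text
ball [646.89012589  46.00628336  99.12007129] 76
base front x (home frame), want ~80: [np.float64(76.4), np.float64(76.1), np.float64(76.7), np.float64(77.9)]
cassette top 209 [-27.38971822 -51.63272534] [ 0.24342368 48.60388082] 166.36162930330212
off 84 [577.21658362  50.02613192 105.97143292] [565.25637076  38.28905733  94.5809372 ] [590.54180983  60.83876425 116.23418658]
 block top x [568.45858712 645.27119184] y [22.58265103 82.5937736 ]
now 83 [640.32959663  44.27496747 101.98147144] [628.39934792  32.78183853  90.16535144] [654.10070965  55.48798919 111.68942099]
 block top x [570.77028977 643.63997354] y [40.47945918 82.39078876]
cassette 277 [-25.8789807  -52.07612617  60.16764961] [ 28.15646687  48.76641126 167.97355174] lean 26.217226341163947 yaw -0.5892861623147402
```

View pics/f.png

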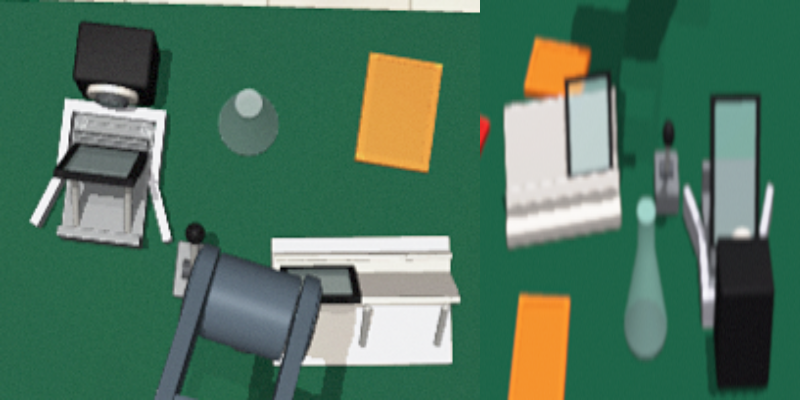

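The final picture shows the stand home at (105,180) with the cassette leaning on it. The lever ball is thrown towards the far side at (195,232), the short cassette and glassware are in place, and the arm is clear.

```bash
python3 -c "
from bench import workorder; print(workorder.hand_in())"
```

```text
the job is handed in; nothing more can be done
None
```

The job is handed in: the tall cassette leans on the stand, the stand is against the stop, and the lamp lever was then thrown to its far side. It took about 31 s on the robot's clock, and the hand-in returned no verdict. The lever stopped hard, but the camera put it at about 0.47 rad, not 0.5.

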